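# Take the glued printing block out of the vise and set it against the board's stop

## Robot

A 7-joint arm with a two-finger parallel gripper is mounted at the origin on the work surface. World frame = base frame: x ahead of the robot, y to its left, z up, the work surface at z = 0. Lengths are in m, angles in degrees, forces in N, time in s.
With the tool pointing down it reaches from about 0.425 to 0.875 m from the base axis. Payload 4.7 kg.
Tool frame: the origin (TCP) lies at the very end of the fingers, on their centre line; the grasp point (between the pads) lies 19 mm behind it; z points along the fingers, y is the line along which they close (so a half turn about z gives the same grasp; the last joint's range is limited). The gripper opens to 87 mm and grips with 3 to 60 N. Pads are 19 mm wide; open, the fingers measure 117 mm over their backs; the gripper's body (75 mm by 190 mm) begins 51 mm behind the grasp point.
Start: joints at [-68.635, 18.392, -4.016, 83.108, 1.295, 78.541, -3.26], TCP at [0.228, 0.609, 0.223] pointing down, gripper open.
Joint ranges: [-163.93, 163.93], [-17.29, 119.83], [-79.2, 71.16], [3.27, 140.29], [-89.18, 269.18], [5.43, 117.66], [-154.24, 154.24]. Speed limits (degrees/s): [147.25, 147.25, 180, 180, 180, 180, 180].

## Interface

Orientations are given as [roll, pitch, yaw] about the fixed x, y, z axes, in that order (R = Rz(yaw) Ry(pitch) Rx(roll)).
In Python, from cell import get_obs, cams, ticket, finder gives the robot as it stands.
- The arm moves only by the shell command python3 -m creep 'ROWS' [FORCE]. ROWS is text: rows parted by semicolons, each of 5 numbers parted by spaces: the shift along the world's x, y, z in m, then the turn about the world's z in degrees, then the finger opening in m, from 0 to 0.087. A call has 1 to 8 rows; each row shifts and turns the commanded pose from where the row before left it; what a row does not reach is not made up. A row lasts 1/8 s, in which the tool goes at most 62.5 mm and 10.7 degrees, less where a joint would pass 70% of its speed; a pose out of reach is approached as far as the arm can. A call with a gripper value outside its range is refused whole. The fingers move at their own pace and stop on an object; FORCE is the grip in N (left out, the last holds). Time passes only in rows, so rows that do not move let the fingers close. It gives the time, the measured TCP pose, the force, the opening and the grip force at its end, in the units of the state.
- get_obs(): the state, without advancing time (a new reading comes with each control period).
- cams.read_camera(name): name is "scene" or "top" or "wrist"; returns the picture (420x560x3 uint8, red, green, blue); there is no depth.
- cams.calibration(name): a dict with "fx", "fy", "cx", "cy" (pixels), "extrinsics" (4x4, takes a point from world to camera coordinates). Camera axes: x right, y down, z forward; pixel columns grow to the right and rows downward; lengths in m; the calibration is good to about 2 mm. The wrist camera is an equidistant fisheye: a pixel r from the principal point sees the ray r / f radians off the axis. A picture is of the moment at which its call begins: read the wrist's pose just before it. calibration takes no time and is no camera call; for the wrist camera it gives the pose at the moment of the call.
- ticket.sign_off(): hands the job in; it is judged then, once.
Trained networks look in the newest picture that a camera, given by its name, has taken for a name from the list of things; names that differ only in an ending like _2 or _b are one class to them, and where a whole thing is asked for, a point or a joint stands for the part that bears it (a point fixed in the world has none). Each returns a list of dicts, best first, with "p" (0 to 1); they miss things now and then, are a little off and sometimes report something else, mostly with a low value. They report only what shows in the picture. A call takes as long as a camera call. They do not tell look-alikes from the thing itself.
- finder.masks_of(name, camera): "mask" (420x560 bool, what is visible of it) and "xy" ([column, row] in pixels, amid what is visible of it).
- finder.tip_of(name, camera): "xy" ([column, row] in pixels: a listed point, or the origin of a listed thing).
The state is a dict: "time_s": time; "qpos": joint angles; "joint_velocities": joint speeds; "effort": joint torques, N m; "tool_pos": TCP position; "tool_rot": TCP orientation; "force": force on the tool from outside, world axes, zero at the start; "wrist_torque": the same for the moment, N m; "grip_width": finger opening in m; "grasp_force": force on a finger pad.
Only numpy, scipy, OpenCV 4.12 (cv2) and the standard library are available. Lean on these libraries where they do the work, as an engineer would, in place of code of your own. Each camera call takes 0.05 s, during which the arm holds its last target. There are 200 camera calls.

## Task

The glue on the new printing block has set: pull the vise jaw fully open by its black bar and leave it open, then lift the block out and lay it gently, handle up, on the robot's half of the red board (the half away from the wooden stop), with its long side parallel to the stop, and let go. Then push the block along the board until its long edge sits flush against the stop, with the whole block on the board. Leave the nail tray, the brush, the jar of brushes and the ink tin where they are.

Things in the scene. Friction and masses are not known exactly. Their poses are not given: they have to be found in the camera images.
- vise: Blue bench vise, fixed, left or right of the robot. Origin on the table under the middle of its seat; +x from the moving jaw (nearer the robot) to the fixed jaw. Steel seat under the block 30 mm high; jaws 130 mm wide along y; fixed jaw: face at x = +36.5 mm, top 58 mm high, 43 mm thick. Base plate x -115 to +91 mm, y +-80 mm, 12 mm thick
- vise_jaw (a joint): Opening of the moving jaw in m: 0 shut, 0.045 fully open. It slides along the vise's -x against some 6 N of friction and stays where left. Shut, its face is at vise x = -36.5 mm, its front at -61.5 mm; its top is 61 mm high. A steel lip on top (54 to 61 mm high) reaches 12.5 mm past the face over the block's base, which cannot be lifted until the jaw is open
- vise_handle (a point): Middle of the moving jaw's black pull bar (moves with the jaw): a horizontal round bar, 16 mm in diameter, 120 mm long along the vise's y, 52 mm above the table, its centre 45 mm in front of the jaw's front face; arms at y = +-40 mm join it to the jaw, so pinch it from above at its middle
- block: Printing block, about 0.3 kg. Origin at the centre of its underside. Pale wood base 70 mm (x) by 140 mm (y) by 22 mm high; on top of it a dark walnut handle rib 26 mm wide (x), 110 mm long (y), from 22 to 62 mm above the underside. At the start it stands in the vise on the seat, its long side (y) along the jaws
- block_grip (a point): Point in the middle of the handle rib's width and length, 53 mm above the block's underside (9 mm below the rib's top)
- board: Dark red work board, fixed, 240 x 240 mm, 18 mm thick. Origin at the centre of its underside, +x towards the stop: a pale wood batten along its +x edge, away from the robot, face at x = +85 mm, top 34 mm above the table. A white line marks x = 0; the robot's half is x below 0. With the block flush on the stop the block's origin is at x = +50 mm
- nail_tray: Bystander: open steel tray with nails, 160 (x) by 90 (y) by 28 mm, origin at the centre of its underside
- brush: Bystander: brush lying flat, 170 mm long along its x, origin at the underside near its middle
- brush_jar: Bystander: green glass jar 72 mm wide and 90 mm high with brushes standing up to 185 mm, origin at the centre of its underside
- ink_tin: Bystander: dark tin, 76 mm wide, 70 mm high, origin at the centre of its underside
Mind the look-alikes: they are no part of the job. There is more than one size of the block; the one meant has the size given above.

How it is judged (in metres and radians):
On the way, in this order (a step that is already met when the one before it is completed fails the run):
1. the vise jaw is slid open by more than 35 mm with the block still standing in the vise (value of joint vise_jaw above 0.035 m and z of block in the frame of vise below 0.04 m), for 0.2 s.
2. the block is lifted out, its underside more than 70 mm above the table (height (world z) of block above 0.07 m), for 0.1 s.
3. the block lies flat and let go on the board, its middle on the robot's half, its long side parallel to the stop within 0.3 rad (z of block in the frame of board between 0.014 and 0.022 m and angle between block's own z axis and vertical below 0.06 rad and y of block in the frame of board between -0.055 and 0.055 m and contact force between each of the fingers, the arm and block below 0.3 N and x of block in the frame of board below 0 m and angle between the x axis of block and the x axis of board, either way round below 0.3 rad), for 0.2 s.
4. the block slides flat along the board towards the stop (its middle passes between 10 and 38 mm beyond the white line) (z of block in the frame of board between 0.014 and 0.022 m and angle between block's own z axis and vertical below 0.06 rad and x of block in the frame of board between 0.01 and 0.038 m), for 0.04 s.
At the end, for the whole second after the job is handed in: The block is released and still, flat on the red board, handle up, long edge on the stop (gap under 3.5 mm, parallel within 0.04 rad), its middle within 55 mm of the board's centre line; the jaw is still open over 35 mm; nail tray, brush, jar and tin moved under 30 mm (z of block in the frame of board between 0.014 and 0.022 m and angle between block's own z axis and vertical below 0.06 rad and y of block in the frame of board between -0.055 and 0.055 m and contact force between each of the fingers, the arm and block below 0.3 N and x of block in the frame of board between 0.0465 and 0.054 m and angle between the x axis of block and the x axis of board, either way round below 0.04 rad and value of joint vise_jaw above 0.035 m and linear speed of block below 0.01 m/s); the robot touches nothing.
It fails at once if a bystander (nail tray, brush, jar, tin) is moved by more than 30 mm (distance of any of nail_tray, brush, brush_jar, ink_tin from where it was at the start of the episode above 0.03 m).
It fails at once if the block is dropped or thrown (faster than 0.5 m/s while the gripper does not touch it) (contact force between each of the fingers, the arm and block below 0.3 N and linear speed of block above 0.5 m/s).
It also fails if it takes over 64 s, if anything falls off the work surface, if the arm or the gripper's body presses on something with over 40 N, if the wrist force passes 120 N, or if a joint passes its speed limit or range.

## Working session

There is one attempt and no reset: what is moved stays moved. The work goes in short steps, Python scripts to look and compute and a shell command to move; the robot and the scene stay as the last step left them, time stands still between calls to the robot, and variables do not carry over. Pictures are saved under pics/ and viewed, at most 10 in all, crops included, and the job is handed in when it is done.

```bash
ls; mkdir -p pics; cat > h.py <<'E'
import numpy as np, cv2
from cell import get_obs, cams, ticket, finder
def snap(n,f=None):
    im=cams.read_camera(n)
    if f: cv2.imwrite('pics/'+f,im[:,:,::-1])
    return im
def back(n,uv,z):
    c=cams.calibration(n);E=np.array(c['extrinsics']);R,t=E[:3,:3],E[:3,3]
    d=np.array([(uv[0]-c['cx'])/c['fx'],(uv[1]-c['cy'])/c['fy'],1.])
    if n=='wrist':
        a=np.hypot(d[0],d[1]);d=np.array([d[0]/a*np.sin(a),d[1]/a*np.sin(a),np.cos(a)])
    o=-R.T@t;d=R.T@d
    return o+d*(z-o[2])/d[2]
def tri(a,b):
    # a,b: (cam,uv) pinhole triangulation
    P=[];x=[]
    for n,uv in (a,b):
        c=cams.calibration(n);K=np.array([[c['fx'],0,c['cx']],[0,c['fy'],c['cy']],[0,0,1]])
        P.append(K@np.array(c['extrinsics'])[:3]);x.append(np.array(uv,float).reshape(2,1))
    X=cv2.triangulatePoints(P[0],P[1],x[0],x[1]).ravel();return X[:3]/X[3]
E
python3 - <<'E'
from h import *
np.set_printoptions(precision=4,suppress=True)
o=get_obs();print(o['time_s'],o['tool_pos'],o['tool_rot'])
a=snap('top','top0.png');b=snap('scene','scene0.png')
for n in ['vise','vise_handle','block','block_grip','board','nail_tray','brush','brush_jar','ink_tin']:
    for c in ['top','scene']:
        print(n,c,[(round(d['p'],2),np.round(d['xy'],1).tolist()) for d in finder.tip_of(n,c)])
E
```

```text
pics
0.0 [0.2281 0.6081 0.2215] [-179.8943    0.0052  159.4454]
vise top []
vise scene [(0.74, [212.9, 242.7])]
vise_handle top [(0.86, [351.3, 229.7]), (0.72, [357.3, 192.1])]
vise_handle scene [(0.62, [214.7, 208.3])]
block top [(0.87, [353.9, 312.8]), (0.83, [353.4, 136.1]), (0.82, [355.1, 192.6])]
block scene [(0.8, [205.4, 235.6]), (0.76, [221.5, 165.9]), (0.56, [195.0, 294.9])]
block_grip top [(0.81, [359.7, 194.2]), (0.73, [357.9, 130.5]), (0.67, [356.4, 318.9])]
block_grip scene [(0.78, [223.2, 150.7]), (0.7, [204.2, 227.4]), (0.67, [195.6, 285.6])]
board top [(0.64, [191.0, 200.6])]
board scene [(0.91, [354.9, 240.9])]
nail_tray top [(0.91, [265.5, 152.1])]
nail_tray scene [(0.8, [284.0, 276.4])]
brush top [(0.73, [271.2, 251.3])]
brush scene [(0.62, [286.0, 203.6])]
brush_jar top [(0.74, [93.8, 236.2])]
brush_jar scene [(0.88, [438.2, 217.8]), (0.22, [213.7, 242.6])]
ink_tin top [(0.65, [452.9, 211.4]), (0.65, [265.9, 154.0])]
ink_tin scene [(0.68, [121.3, 230.4])]
```

View pics/top0.png

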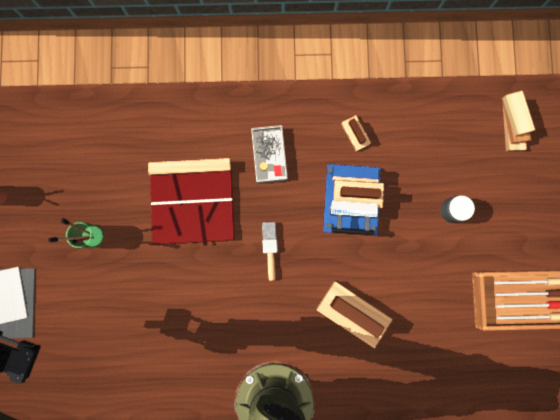

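View pics/scene0.png

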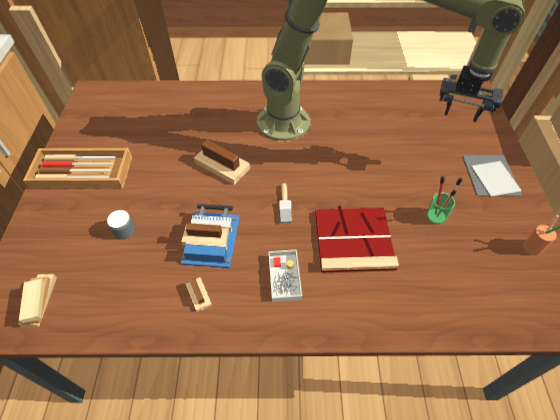

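```bash
python3 - <<'E'
from h import *
np.set_printoptions(precision=4,suppress=True)
for c in ['top','scene']:
    print(c,{k:np.round(v,3).tolist() for k,v in cams.calibration(c).items()})
for nm,z,ps in [('block',0,[(353.9,312.8),(353.4,136.1)]),('block',.03,[(355,192.6)]),('grip',.083,[(359.7,194.2)]),('handle',.052,[(351.3,229.7)]),('board',0,[(191,200.6)]),('tray',0,[(265.5,152.1)]),('brush',0,[(271.2,251.3)]),('jar',0,[(93.8,236.2)]),('tin',0,[(452.9,211.4)])]:
    for p in ps: print(nm,p,back('top',p,z))
E
```

```text
top {'fx': 429.023, 'fy': 429.023, 'cx': 282.778, 'cy': 218.108, 'extrinsics': [[-0.023, -1.0, 0.001, -0.024], [-0.996, 0.023, -0.085, 0.528], [0.085, -0.003, -0.996, 1.236], [0.0, 0.0, 0.0, 1.0]]}
scene {'fx': 417.05, 'fy': 417.05, 'cx': 283.593, 'cy': 207.064, 'extrinsics': [[0.006, 1.0, -0.0, -0.004], [0.798, -0.005, -0.603, -0.358], [-0.603, 0.003, -0.798, 1.747], [0.0, 0.0, 0.0, 1.0]]}
block (353.9, 312.8) [ 0.2464 -0.2385  0.    ]
block (353.4, 136.1) [ 0.7745 -0.2566  0.    ]
block (355, 192.6) [ 0.5973 -0.2498  0.03  ]
grip (359.7, 194.2) [ 0.5849 -0.2536  0.083 ]
handle (351.3, 229.7) [ 0.4875 -0.2314  0.052 ]
board (191, 200.6) [0.5886 0.2371 0.    ]
tray (265.5, 152.1) [0.7313 0.0111 0.    ]
brush (271.2, 251.3) [0.4317 0.0001 0.    ]
jar (93.8, 236.2) [0.4886 0.5266 0.    ]
tin (452.9, 211.4) [ 0.5381 -0.5456  0.    ]
```

Three look-alikes for the block in the top view. The large one lies on the table at (354,313), a small one is beyond the vise at (356,133), and one is clamped in the vise at (357,193). I choose the vise one. The vise handle is at about (351,230), the board at (191,203) with its stop at the top (190,167), the jar at (88,236), the brush at (270,250) and the tray at (269,153). I'll check the choice in a close crop and measure.

```bash
python3 - <<'E'
from h import *
np.set_printoptions(precision=4,suppress=True)
a=snap('top')
v=cv2.resize(a[150:250,310:400],None,fx=6,fy=6,interpolation=cv2.INTER_CUBIC)
cv2.imwrite('pics/vise_crop.png',v[:,:,::-1])
for n,z in [('block',.052),('board',.018),('vise',.012)]:
    for d in finder.masks_of(n,'top'):
        r=cv2.minAreaRect(np.argwhere(d['mask'])[:,::-1].astype(np.float32))
        P=np.array([back('top',p,z) for p in cv2.boxPoints(r)])
        print(n,round(d['p'],2),'ctr',P.mean(0),'\n',P[:,:2],'sides',[np.linalg.norm(P[1]-P[0]),np.linalg.norm(P[2]-P[1])])
# dark red board color mask
hsv=cv2.cvtColor(a,cv2.COLOR_RGB2HSV);print('board px',a[225,170],a[180,210],a[185,262])
E
```

```text
block 0.98 ctr [ 0.7682 -0.2532  0.052 ] 
 [[ 0.8005 -0.2093]
 [ 0.8239 -0.2538]
 [ 0.7356 -0.297 ]
 [ 0.7126 -0.2527]] sides [np.float64(0.05023156102928239), np.float64(0.09826375235374)]
block 0.93 ctr [ 0.5905 -0.2543  0.052 ] 
 [[ 0.5612 -0.181 ]
 [ 0.6309 -0.1871]
 [ 0.6197 -0.3279]
 [ 0.5501 -0.3211]] sides [np.float64(0.06996194938725862), np.float64(0.1412247444964668)]
block 0.61 ctr [ 0.2487 -0.229   0.052 ] 
 [[ 0.2647 -0.1199]
 [ 0.344  -0.176 ]
 [ 0.2322 -0.3383]
 [ 0.154  -0.2817]] sides [np.float64(0.09718412618576042), np.float64(0.19716357966489367)]
board 0.87 ctr [0.5811 0.2338 0.018 ] 
 [[0.706  0.3617]
 [0.7117 0.1162]
 [0.4561 0.108 ]
 [0.4507 0.3493]] sides [np.float64(0.24559682809527483), np.float64(0.2557025156949789)]
board 0.26 ctr [ 0.5956 -0.2589  0.018 ] 
 [[ 0.5669 -0.1816]
 [ 0.6377 -0.1886]
 [ 0.6243 -0.3366]
 [ 0.5536 -0.3289]] sides [np.float64(0.07114600356404006), np.float64(0.1486071413777043)]
vise 0.8 ctr [ 0.5795 -0.2413  0.012 ] 
 [[ 0.4806 -0.1526]
 [ 0.6889 -0.1678]
 [ 0.6782 -0.331 ]
 [ 0.4702 -0.3136]] sides [np.float64(0.20884155272891175), np.float64(0.16359556890971896)]
vise 0.74 ctr [ 0.5241 -0.2429  0.012 ] 
 [[ 0.4845 -0.1675]
 [ 0.5803 -0.1797]
 [ 0.5637 -0.3188]
 [ 0.4681 -0.3057]] sides [np.float64(0.09657354845721532), np.float64(0.1400901028686615)]
vise 0.57 ctr [ 0.5999 -0.2623  0.012 ] 
 [[ 0.5787 -0.1812]
 [ 0.6495 -0.1953]
 [ 0.621  -0.3437]
 [ 0.5504 -0.3289]] sides [np.float64(0.07221125915951797), np.float64(0.15107556770607894)]
board px [151  38  35] [148  35  33] [142  76  50]
```

View pics/vise_crop.png

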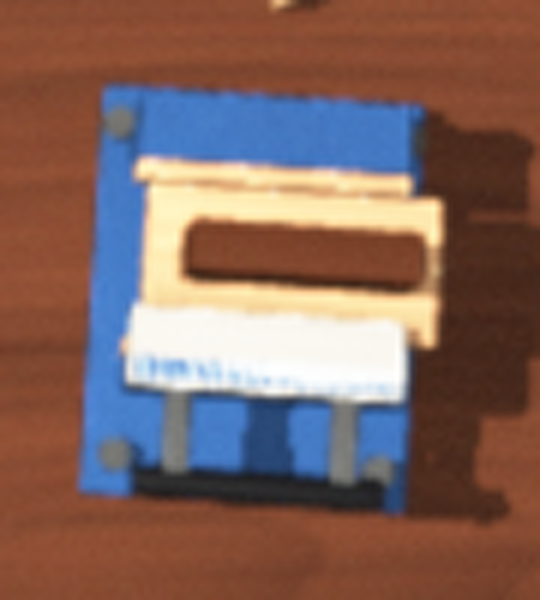

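The crop confirms it: the block clamped under the white jaw lip measures about 70 x 141 mm with a walnut rib, and the others measure about 50 x 98 and 97 x 197. In crop pixels the bar's middle is (260,488) and the rib's top is centred at (305,245). Vise yaw is about -4.5°. I'll work out the targets and move over.

```bash
python3 - <<'E'
from h import *
np.set_printoptions(precision=4,suppress=True)
print('bar',back('top',(353.3,231.3),.058),'rib',back('top',(360.9,190.8),.092))
E
python3 -m creep '0.04 -0.04 0.02 -10 0.087;0.05 -0.04 0.02 -10 0.087;0.05 -0.04 0 -10 0.087;0.05 -0.04 0 -10 0.06;0.04 -0.05 0 -10 0.04;0.03 -0.055 0 -10 0.04;0 -0.06 0 -10 0.04;0 -0.06 0 -4 0.04' 20
```

```text
bar [ 0.4825 -0.236   0.058 ] rib [ 0.5932 -0.2556  0.092 ]
time_s: 2.2
tool_pos: [0.4818, 0.2274, 0.2612]
tool_rot: [180.0, 0.0, 85.2]
force: [0.9, -0.6, 0.2]
grip_width: 0.0451
grasp_force: 0.0
```

```bash
python3 -m creep '-0.005 -0.055 0 0 0.04;-0.005 -0.06 0 0 0.04;-0.005 -0.06 0 0 0.04;0 -0.06 0 0 0.04;0 -0.06 0 0 0.04;0 -0.06 0 0 0.04;0 -0.05 0 0 0.04;0 0 0 0 0.04'
python3 - <<'E'
from h import *
np.set_printoptions(precision=4,suppress=True)
print(get_obs()['tool_pos'])
w=snap('wrist','w1.png');
for n,z in [('vise_handle',.052),('block_grip',.083),('vise',0)]:
    print(n,[(round(d['p'],2),np.round(d['xy']),back('wrist',d['xy'],z)) for d in finder.tip_of(n,'wrist')])
E
```

```text
time_s: 3.2
tool_pos: [0.4654, -0.1803, 0.2618]
tool_rot: [179.9, 0.1, 84.9]
force: [0.4, 0.2, 0.5]
grip_width: 0.0397
grasp_force: 0.0
[ 0.4654 -0.1803  0.2618]
vise_handle [(0.78, array([298., 226.]), array([ 0.4895, -0.2309,  0.052 ])), (0.67, array([237.,  41.]), array([ 0.4363, -0.0065,  0.052 ]))]
block_grip [(0.9, array([495., 218.]), array([ 0.7502, -0.2326,  0.083 ])), (0.74, array([113., 238.]), array([ 0.2605, -0.2189,  0.083 ])), (0.68, array([388., 237.]), array([ 0.593 , -0.2424,  0.083 ]))]
vise [(0.81, array([371., 212.]), array([ 0.5963, -0.2363,  0.    ]))]
```

View pics/w1.png

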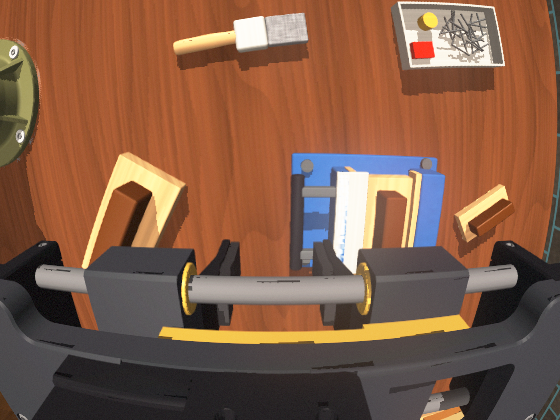

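The wrist picture shows the bar's arms at (318,191) and (318,256), so the middle of the bar is about (297,224). The brush at (240,40) and the tray at (450,35) are well clear. Bar target is (0.486,-0.233), and I'll approach with the fingers at 40 mm so they fit between bar and jaw.

```bash
python3 -m creep '0.02 -0.053 0 0 0.04;0 0 -0.05 0 0.04;0 0 -0.05 0 0.04;0 0 -0.04 0 0.04;0 0 -0.03 0 0.04;0 0 0 0 0.04'
python3 - <<'E'
from h import *
np.set_printoptions(precision=4,suppress=True)
print(get_obs()['tool_pos'])
w=snap('wrist','w2.png')
for n,z in [('vise_handle',.052)]:
    print(n,[(round(d['p'],2),np.round(d['xy']),back('wrist',d['xy'],z)) for d in finder.tip_of(n,'wrist')])
E
```

```text
time_s: 4.15
tool_pos: [0.4851, -0.226, 0.089]
tool_rot: [-179.7, -0.1, 85.6]
force: [-1.2, -0.9, 1.0]
grip_width: 0.0401
grasp_force: 0.0
[ 0.4851 -0.226   0.089 ]
vise_handle [(0.76, array([276., 245.]), array([ 0.4868, -0.2358,  0.052 ]))]
```

View pics/w2.png

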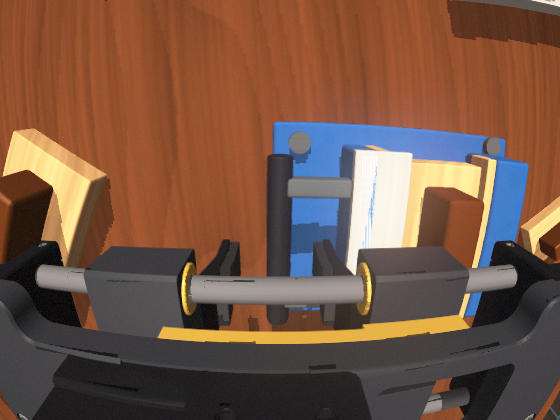

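The bar (column 279) lies centred between the fingers (columns 228 and 328). I'll go down and pinch.

```bash
python3 -m creep '0.001 -0.006 -0.025 0 0.04;0 0 -0.02 0 0.04;0 0 -0.008 0 0.04;0 0 0 0 0.01;0 0 0 0 0.01;0 0 0 0 0.01;0 0 0 0 0.01' 40
```

```text
time_s: 5.12
tool_pos: [0.4863, -0.2345, 0.0386]
tool_rot: [-179.9, -0.0, 85.4]
force: [-4.5, 1.6, 6.1]
grip_width: 0.0148
grasp_force: 40.0
```

```bash
python3 -m creep '-0.006 0.0005 0 0 0.01;-0.006 0.0005 0 0 0.01;-0.006 0.0005 0 0 0.01;-0.006 0.0005 0 0 0.01;-0.006 0.0005 0 0 0.01;-0.006 0.0005 0 0 0.01;-0.006 0.0005 0 0 0.01;-0.004 0 0 0 0.01'; python3 -m creep '0 0 0 0 0.01;0 0 0 0 0.01'
```

```text
time_s: 6.12
tool_pos: [0.4441, -0.2307, 0.0387]
tool_rot: [179.7, 0.0, 85.5]
force: [6.8, 0.7, -6.3]
grip_width: 0.0149
grasp_force: 40.0
time_s: 6.38
tool_pos: [0.4438, -0.2306, 0.0387]
tool_rot: [179.7, 0.0, 85.5]
force: [5.9, -0.5, -3.3]
grip_width: 0.0147
grasp_force: 40.0
```

```bash
python3 -m creep '-0.003 0 0 0 0.01;-0.003 0 0 0 0.01;0.0 0 0 0 0.01'; python3 -m creep '0 0 0 0 0.04;0 0 0 0 0.04;0 0 0 0 0.04;0 0 0.03 0 0.04;0 0 0.05 0 0.04;0 0 0.055 0 0.06;0.02 -0.003 0.03 0 0.07;0 0 0 0 0.07'
python3 - <<'E'
from h import *
np.set_printoptions(precision=4,suppress=True)
print(get_obs()['tool_pos'])
w=snap('wrist','w3.png');a=snap('top')
v=cv2.resize(a[150:250,310:400],None,fx=5,fy=5,interpolation=cv2.INTER_CUBIC)
cv2.imwrite('pics/c3.png',np.hstack([cv2.resize(w,None,fx=.625,fy=.625),np.zeros((262,10,3),np.uint8),v[:262*1][:262]])[:,:,::-1] if 0 else w[:,:,::-1])
for n,z in [('vise_handle',.052),('block_grip',.083)]:
  for c in ['wrist','top']:
    print(n,c,[(round(d['p'],2),np.round(d['xy']),back(c,d['xy'],z)) for d in finder.tip_of(n,c)])
E
```

```text
time_s: 6.75
tool_pos: [0.4438, -0.2307, 0.0388]
tool_rot: [179.0, 0.2, 85.6]
force: [23.3, -3.0, -25.2]
grip_width: 0.0148
grasp_force: 40.0
time_s: 7.75
tool_pos: [0.4574, -0.2347, 0.2055]
tool_rot: [179.7, 0.1, 85.5]
force: [-0.6, 0.6, -0.8]
grip_width: 0.0622
grasp_force: 0.0
[ 0.4574 -0.2347  0.2055]
vise_handle wrist [(0.61, array([261., 189.]), array([ 0.4394, -0.2272,  0.052 ]))]
vise_handle top [(0.72, array([353., 247.]), array([ 0.4372, -0.2333,  0.052 ]))]
block_grip wrist [(0.89, array([415., 209.]), array([ 0.5868, -0.251 ,  0.083 ])), (0.82, array([ 83., 211.]), array([ 0.2542, -0.2266,  0.083 ])), (0.66, array([523., 192.]), array([ 0.7272, -0.2428,  0.083 ])), (0.4, array([262., 190.]), array([ 0.4418, -0.221 ,  0.083 ]))]
block_grip top [(0.89, array([361., 194.]), array([ 0.586 , -0.2576,  0.083 ])), (0.89, array([357., 320.]), array([ 0.2368, -0.2321,  0.083 ]))]
```

View pics/w3.png

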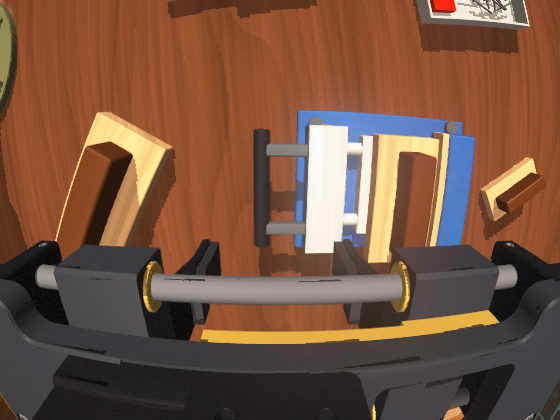

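The jaw is on its end stop (the pull force jumped to 23 N without further motion), and the block is still seated with its rib at (416,200). I'll go over the rib.

```bash
python3 -m creep '0.05 -0.007 0 0 0.06;0.05 -0.007 0 0 0.06;0.033 -0.005 0 0 0.06;0 0 -0.05 0 0.06;0 0 -0.02 0 0.06;0 0 0 0 0.06'
python3 - <<'E'
from h import *
np.set_printoptions(precision=4,suppress=True)
print(get_obs()['tool_pos'])
w=snap('wrist','w4.png')
print([(round(d['p'],2),np.round(d['xy']),back('wrist',d['xy'],.083)) for d in finder.tip_of('block_grip','wrist')])
E
```

```text
time_s: 8.8
tool_pos: [0.5867, -0.2524, 0.1315]
tool_rot: [-179.8, -0.1, 85.4]
force: [0.2, 0.0, 0.1]
grip_width: 0.0599
grasp_force: 0.0
[ 0.5867 -0.2524  0.1315]
[(0.84, array([484., 203.]), array([ 0.7559, -0.2484,  0.083 ])), (0.67, array([286., 229.]), array([ 0.5958, -0.2548,  0.083 ]))]
```

View pics/w4.png

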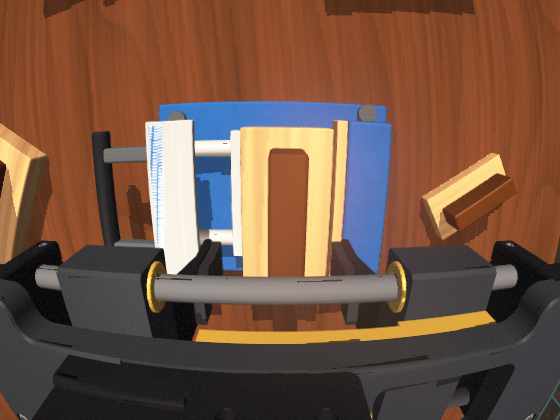

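The jaw is open. The rib (column 288) is some 6 mm beyond the finger centre (column 278), so I'll shift x by +6 mm, descend and grip.

```bash
python3 -m creep '0.006 -0.003 -0.03 0 0.06;0 0 -0.025 0 0.06;0 0 -0.012 0 0.06;0 0 0 0 0.06;0 0 0 0 0.015;0 0 0 0 0.015;0 0 0 0 0.015;0 0 0 0 0.015' 30
```

```text
time_s: 9.9
tool_pos: [0.5945, -0.2559, 0.0665]
tool_rot: [180.0, 0.0, 85.5]
force: [0.2, -0.2, 2.5]
grip_width: 0.028
grasp_force: 2.3
```

```bash
python3 -m creep '0 0 0 0 0.015;0 0 0.01 0 0.015;0 0 0.03 0 0.015;0 0 0.04 0 0.015;0 0 0.05 0 0.015;0 0 0.04 0 0.015;0 0 0 0 0.015'
python3 - <<'E'
from h import *
np.set_printoptions(precision=4,suppress=True)
o=get_obs();print(o['tool_pos'],o['tool_rot'],o['grip_width'],o['force'])
a=snap('top')
# board corners by colour
m=((a[...,0]>60)&(a[...,1]<60)&(a[...,2]<60)&(a[...,0].astype(int)>2.3*a[...,1])).astype(np.uint8)
m[:,:140]=0;m[:,245:]=0;m[:150]=0;m[255:]=0
m=cv2.morphologyEx(m,cv2.MORPH_OPEN,np.ones((3,3)))
# white line and stop bottom edge: print column scans
for c in (158,170,185,200,215,226):
    print(c,[(r,*a[r,c]) for r in range(168,178)][:10:2],[r for r in range(190,215) if a[r,c].min()>130])
cv2.imwrite('pics/board.png',cv2.resize(a[145:255,140:245],None,fx=5,fy=5,interpolation=cv2.INTER_CUBIC)[:,:,::-1])
E
```

```text
time_s: 10.78
tool_pos: [0.5959, -0.2572, 0.2399]
tool_rot: [179.6, 0.1, 85.4]
force: [-0.4, 0.0, -2.7]
grip_width: 0.0258
grasp_force: 30.0
[ 0.5959 -0.2572  0.2399] [179.6283   0.0954  85.4274] 0.0257774958510672 [-0.4155  0.0072 -2.6741]
158 [(168, np.uint8(253), np.uint8(231), np.uint8(173)), (170, np.uint8(252), np.uint8(230), np.uint8(171)), (172, np.uint8(248), np.uint8(215), np.uint8(156)), (174, np.uint8(112), np.uint8(73), np.uint8(52)), (176, np.uint8(133), np.uint8(30), np.uint8(30))] [202, 203, 204]
170 [(168, np.uint8(253), np.uint8(231), np.uint8(172)), (170, np.uint8(253), np.uint8(231), np.uint8(174)), (172, np.uint8(237), np.uint8(191), np.uint8(135)), (174, np.uint8(118), np.uint8(49), np.uint8(38)), (176, np.uint8(137), np.uint8(32), np.uint8(30))] [201, 202, 203]
185 [(168, np.uint8(252), np.uint8(228), np.uint8(169)), (170, np.uint8(253), np.uint8(233), np.uint8(176)), (172, np.uint8(209), np.uint8(155), np.uint8(108)), (174, np.uint8(109), np.uint8(29), np.uint8(26)), (176, np.uint8(140), np.uint8(32), np.uint8(30))] [201, 202]
200 [(168, np.uint8(252), np.uint8(229), np.uint8(169)), (170, np.uint8(252), np.uint8(228), np.uint8(168)), (172, np.uint8(136), np.uint8(76), np.uint8(53)), (174, np.uint8(137), np.uint8(32), np.uint8(30)), (176, np.uint8(137), np.uint8(32), np.uint8(31))] [200, 201]
215 [(168, np.uint8(252), np.uint8(228), np.uint8(169)), (170, np.uint8(233), np.uint8(184), np.uint8(130)), (172, np.uint8(109), np.uint8(31), np.uint8(26)), (174, np.uint8(140), np.uint8(36), np.uint8(32)), (176, np.uint8(137), np.uint8(29), np.uint8(26))] [199, 200, 201]
226 [(168, np.uint8(251), np.uint8(226), np.uint8(165)), (170, np.uint8(171), np.uint8(124), np.uint8(85)), (172, np.uint8(138), np.uint8(36), np.uint8(33)), (174, np.uint8(139), np.uint8(33), np.uint8(31)), (176, np.uint8(139), np.uint8(33), np.uint8(31))] [198, 199, 200]
```

View pics/board.png

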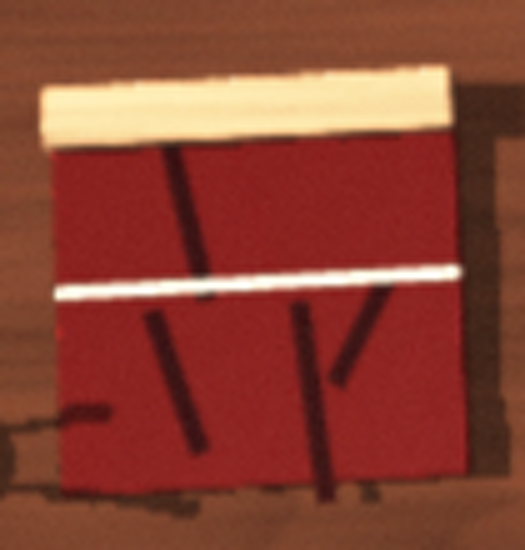

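The board crop shows the white line from (55,292) to (461,272), the near corners at (63,493) and (467,473), and the stop face edge from (50,148) to (453,128). I'll convert these.

```bash
python3 - <<'E'
from h import *
np.set_printoptions(precision=4,suppress=True)
f=lambda u,v,z:back('top',(u/5+140-.4,v/5+145-.4),z)[:2]
L=[f(55,292,.018),f(461,272,.018)];N=[f(63,493,.018),f(467,473,.018)];S=[f(50,148,.034),f(453,128,.034)]
for n,(p,q) in [('line',L),('near',N),('stop',S)]:
    d=p-q;print(n,p,q,'mid',(p+q)/2,'len',np.linalg.norm(d),'yaw',np.degrees(np.arctan2(-d[0],d[1])))
E
```

```text
line [0.5818 0.3526] [0.5882 0.1128] mid [0.585  0.2327] len 0.2398654005433461 yaw 1.5291258633816958
near [0.4632 0.3475] [0.4694 0.1108] mid [0.4663 0.2292] len 0.2367842979572513 yaw 1.5171364210671079
stop [0.6649 0.3509] [0.6713 0.1145] mid [0.6681 0.2327] len 0.23642761322311714 yaw 1.5692482796164484
```

The board centre is about (0.585,0.232) with yaw 1.5°. I'll lay the block at board x = -0.04, so the TCP goes to (0.545,0.231) with tool yaw 91.5.

```bash
python3 -m creep '0 0.03 0 0 0.015;0 0.05 0 1 0.015;0 0.055 0 1 0.015;0 0.055 0 1 0.015;0 0.055 0 1 0.015;0 0.055 0 1 0.015;-0.01 0.055 0 1 0.015;-0.015 0.05 0 0 0.015' 40 && python3 -m creep '-0.015 0.045 0 0 0.015;-0.01 0.03 0 0 0.015;0 0.01 0 0 0.015;0 0 0 0 0.015;0 0 0 0 0.015'
```

```text
time_s: 11.82
tool_pos: [0.5675, 0.1513, 0.2334]
tool_rot: [-179.8, 0.1, 91.5]
force: [1.0, 1.1, -3.0]
grip_width: 0.0258
grasp_force: 40.0
time_s: 12.45
tool_pos: [0.545, 0.2316, 0.2357]
tool_rot: [-180.0, 0.1, 91.3]
force: [0.5, -0.2, -3.2]
grip_width: 0.0258
grasp_force: 40.0
```

```bash
python3 -m creep '0 0 -0.03 0 0.015;0 0 -0.04 0 0.015;0 0 -0.04 0 0.015;0 0 -0.03 0 0.015;0 0 -0.02 0 0.015;0 0 -0.01 0 0.015;0 0 0 0 0.015;0 0 0 0 0.015'; python3 -m creep '0 0 -0.002 0 0.015;0 0 -0.002 0 0.015;0 0 0 0 0.015'
```

```text
time_s: 13.45
tool_pos: [0.5454, 0.2344, 0.0675]
tool_rot: [179.9, -0.1, 91.4]
force: [0.5, 1.4, -3.5]
grip_width: 0.0258
grasp_force: 40.0
time_s: 13.82
tool_pos: [0.5443, 0.2342, 0.0622]
tool_rot: [-180.0, 0.0, 91.5]
force: [-0.1, -0.1, -2.8]
grip_width: 0.0258
grasp_force: 40.0
```

```bash
python3 -m creep '0 0 -0.002 0 0.015;0 0 -0.002 0 0.015;0 0 0 0 0.015;0 0 0 0 0.015';python3 -m creep '0 0 -0.0015 0 0.015;0 0 0 0 0.015'; python3 -m creep '0 0 -0.0015 0 0.015;0 0 0 0 0.015'
```

```text
time_s: 14.32
tool_pos: [0.5445, 0.2341, 0.0582]
tool_rot: [180.0, 0.0, 91.4]
force: [0.5, -0.8, -3.1]
grip_width: 0.0258
grasp_force: 40.0
time_s: 14.58
tool_pos: [0.5443, 0.2341, 0.0566]
tool_rot: [-180.0, 0.0, 91.4]
force: [-0.6, -0.8, -3.0]
grip_width: 0.0255
grasp_force: 40.0
time_s: 14.82
tool_pos: [0.5443, 0.2341, 0.0551]
tool_rot: [-180.0, 0.0, 91.4]
force: [-1.4, -0.5, -2.7]
grip_width: 0.0256
grasp_force: 40.0
```

```bash
python3 -m creep '0 0 -0.001 0 0.015;0 0 0 0 0.015';python3 -m creep '0 0 -0.001 0 0.015;0 0 0 0 0.015'; python3 -m creep '0 0 -0.001 0 0.015;0 0 0 0 0.015'
```

```text
time_s: 15.08
tool_pos: [0.5445, 0.2341, 0.0544]
tool_rot: [180.0, -0.0, 91.4]
force: [0.7, 0.4, -2.4]
grip_width: 0.0255
grasp_force: 40.0
time_s: 15.32
tool_pos: [0.5446, 0.2341, 0.0544]
tool_rot: [-180.0, -0.0, 91.4]
force: [-2.6, -1.5, 5.6]
grip_width: 0.0258
grasp_force: 40.0
time_s: 15.58
tool_pos: [0.5446, 0.2341, 0.0543]
tool_rot: [-180.0, -0.1, 91.4]
force: [-5.7, -2.9, 11.7]
grip_width: 0.0259
grasp_force: 40.0
```

It touches at z = 0.054. I'll ease off, release and rise.

```bash
python3 -m creep '0 0 0.002 0 0.015;0 0 0 0 0.035;0 0 0 0 0.06;0 0 0 0 0.06;0 0 0.02 0 0.06;0 0 0.04 0 0.06;0 0 0.04 0 0.06;0 0 0 0 0.06'
python3 - <<'E'
from h import *
np.set_printoptions(precision=4,suppress=True)
o=get_obs();print(o['qpos'],o['tool_pos'])
a=snap('top')
for n,z in [('block',.04)]:
    for d in finder.masks_of(n,'top'):
        r=cv2.minAreaRect(np.argwhere(d['mask'])[:,::-1].astype(np.float32))
        P=np.array([back('top',p,z) for p in cv2.boxPoints(r)])
        print(n,round(d['p'],2),'ctr',P.mean(0),'sides',[np.linalg.norm(P[1]-P[0]),np.linalg.norm(P[2]-P[1])])
w=snap('wrist');print([(round(d['p'],2),np.round(d['xy']),back('wrist',d['xy'],.071)) for d in finder.tip_of('block_grip','wrist')])
E
```

```text
time_s: 16.58
tool_pos: [0.5473, 0.2349, 0.1594]
tool_rot: [179.6, -0.3, 91.4]
force: [0.4, 0.6, -0.1]
grip_width: 0.0597
grasp_force: 0.0
[-58.4283  15.7427  38.6776  97.6557 -10.5198  69.7621 -15.8047] [0.5473 0.2349 0.1594]
block 0.95 ctr [ 0.7706 -0.2552  0.04  ] sides [np.float64(0.052124018031837034), np.float64(0.0958955666129416)]
block 0.75 ctr [0.5419 0.2031 0.04  ] sides [np.float64(0.08687554464494286), np.float64(0.07127141859188049)]
[(0.66, array([277., 212.]), array([0.5448, 0.2356, 0.071 ]))]
```

```bash
python3 -m creep '-0.01 0 0.01 -10 0.087;-0.01 0 0 -10 0.087;-0.01 0 0 -10 0.087;-0.01 0 0 -10 0.087;-0.01 0 0 -10 0.087;-0.01 0 0 -10 0.087;-0.01 0 0 -10 0.087;0 0 0 -10 0.087' && python3 -m creep '0 0 0 -10 0.087;0 0 0 0 0.087;0 0 0 0 0.087'
python3 - <<'E'
from h import *
np.set_printoptions(precision=4,suppress=True)
o=get_obs();print(o['qpos'],o['tool_pos'])
w=snap('wrist','w5.png');print([(round(d['p'],2),np.round(d['xy']),back('wrist',d['xy'],.071)) for d in finder.tip_of('block_grip','wrist')])
E
```

```text
time_s: 17.77
tool_pos: [0.473, 0.234, 0.1631]
tool_rot: [180.0, 0.1, 11.2]
force: [0.4, 0.2, -0.8]
grip_width: 0.0868
grasp_force: 0.0
time_s: 18.15
tool_pos: [0.4741, 0.2339, 0.1637]
tool_rot: [179.9, 0.0, 1.6]
force: [-1.0, 0.2, 0.4]
grip_width: 0.0868
grasp_force: 0.0
[ -74.1975    7.0497   48.6537  106.2367   -5.6254   69.247  -112.1413] [0.4741 0.2339 0.1637]
[(0.7, array([278., 121.]), array([0.5467, 0.2354, 0.071 ]))]
```

View pics/w5.png

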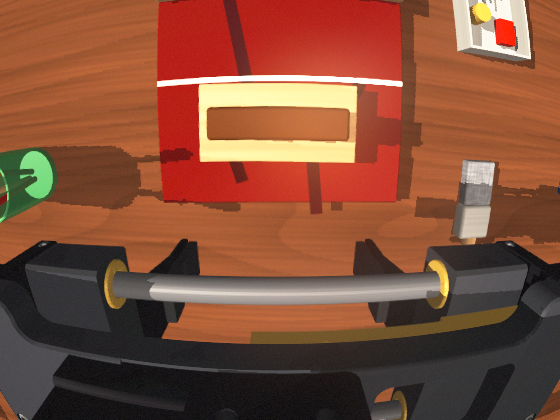

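The block lies on the near half, parallel to the line, with its base spanning columns 200–357 and rows 85–162, centred between the fingers. I'll lower both fingers behind its near edge.

```bash
python3 -m creep '0 0.001 -0.04 0 0.087;0 0 -0.04 0 0.087;0 0 -0.03 0 0.087;0 0 -0.02 0 0.087;0 0 -0.008 0 0.087;0 0 0 0 0.087;0 0 0 0 0.087'; python3 -m creep '0.006 0 0 0 0.087;0.006 0 0 0 0.087;0.006 0 0 0 0.087;0.004 0 0 0 0.087;0 0 0 0 0.087'
```

```text
time_s: 19.12
tool_pos: [0.4753, 0.2355, 0.0273]
tool_rot: [-179.9, -0.1, 1.4]
force: [1.0, -0.1, 0.2]
grip_width: 0.087
grasp_force: 0.0
time_s: 19.75
tool_pos: [0.4968, 0.2349, 0.0262]
tool_rot: [180.0, -0.0, 1.4]
force: [0.1, -0.2, -0.5]
grip_width: 0.0869
grasp_force: 0.0
```

```bash
python3 -m creep '0.008 0 0 0 0.087;0.008 0 0 0 0.087;0.008 0.0005 0 0 0.087;0.008 0 0 0 0.087;0.008 0.0005 0 0 0.087;0.008 0 0 0 0.087;0.008 0.0005 0 0 0.087;0.008 0 0 0 0.087'; python3 -m creep '0.006 0 0 0 0.087;0.006 0 0 0 0.087;0.004 0 0 0 0.087;0.003 0 0 0 0.087;0 0 0 0 0.087'
```

```text
time_s: 20.75
tool_pos: [0.561, 0.2367, 0.0262]
tool_rot: [180.0, 0.0, 1.4]
force: [-1.7, 0.1, -0.8]
grip_width: 0.0869
grasp_force: 0.8
time_s: 21.38
tool_pos: [0.58, 0.2366, 0.0263]
tool_rot: [180.0, -0.1, 1.4]
force: [-0.5, -0.0, -0.2]
grip_width: 0.0871
grasp_force: 0.3
```

```bash
python3 -m creep '0.002 0 0 0 0.087;0.002 0 0 0 0.087;0 0 0 0 0.087'; python3 -m creep '0.002 0 0 0 0.087;0 0 0 0 0.087';python3 -m creep '0.0015 0 0 0 0.087;0 0 0 0 0.087';python3 -m creep '0.0015 0 0 0 0.087;0 0 0 0 0.087'
```

```text
time_s: 21.75
tool_pos: [0.5837, 0.2367, 0.0263]
tool_rot: [-180.0, -0.0, 1.5]
force: [-2.6, 0.1, 0.0]
grip_width: 0.0869
grasp_force: 0.9
time_s: 22.0
tool_pos: [0.5857, 0.2367, 0.0263]
tool_rot: [-180.0, -0.0, 1.4]
force: [-2.5, 0.4, 0.6]
grip_width: 0.0871
grasp_force: 1.1
time_s: 22.25
tool_pos: [0.5871, 0.2367, 0.0263]
tool_rot: [-180.0, -0.0, 1.4]
force: [-2.2, 0.5, 3.5]
grip_width: 0.0872
grasp_force: 1.2
time_s: 22.5
tool_pos: [0.5887, 0.2366, 0.0262]
tool_rot: [180.0, -0.0, 1.4]
force: [-2.6, -0.6, 1.5]
grip_width: 0.0868
grasp_force: 1.1
```

```bash
python3 -m creep '0.0015 0 0 0 0.087;0 0 0 0 0.087'; python3 -m creep '0.0015 0 0 0 0.087;0 0 0 0 0.087';python3 -m creep '0.0015 0 0 0 0.087;0 0 0 0 0.087'
```

```text
time_s: 22.75
tool_pos: [0.59, 0.2366, 0.0262]
tool_rot: [180.0, 0.0, 1.4]
force: [-3.2, -0.0, 1.4]
grip_width: 0.087
grasp_force: 1.5
time_s: 23.0
tool_pos: [0.59, 0.2365, 0.0261]
tool_rot: [180.0, 0.2, 1.5]
force: [-7.4, 0.6, 5.2]
grip_width: 0.0869
grasp_force: 3.5
time_s: 23.25
tool_pos: [0.5901, 0.2366, 0.0261]
tool_rot: [180.0, 0.4, 1.5]
force: [-11.1, -0.4, 8.4]
grip_width: 0.0867
grasp_force: 5.4
```

It stalls at x = 0.590, exactly where I expected the stop. One more firm press to square it, then retreat and look.

```bash
python3 -m creep '0.002 0 0 0 0.087;0 0 0 0 0.087;-0.006 0 0 0 0.087;-0.01 0 0 0 0.087;-0.02 0 0 0 0.087;-0.03 0 0.02 0 0.087;-0.04 0 0.05 0 0.087;-0.01 0 0.05 0 0.087'
python3 - <<'E'
from h import *
np.set_printoptions(precision=4,suppress=True)
print(get_obs()['tool_pos'])
a=snap('top');w=snap('wrist')
v=cv2.resize(a[140:250,140:245],None,fx=4,fy=4,interpolation=cv2.INTER_CUBIC)
W=np.zeros((440,800,3),np.uint8);W[:,:420]=v;W[:315,425:800]=cv2.resize(w[:, 60:560],(375,315))
cv2.imwrite('pics/end.png',W[:,:,::-1])
print([(n,[back('top',d['xy'],z)for d in finder.tip_of(n,'top')]) for n,z in [('vise_handle',.052),('block_grip',.071),('nail_tray',0),('brush',0),('brush_jar',0),('ink_tin',0)]])
E
```

```text
time_s: 24.25
tool_pos: [0.4775, 0.2366, 0.1452]
tool_rot: [180.0, 0.1, 1.5]
force: [0.7, 1.3, 1.4]
grip_width: 0.087
grasp_force: 0.0
[0.4775 0.2366 0.1452]
[('vise_handle', [array([ 0.4379, -0.2407,  0.052 ]), array([0.5915, 0.2229, 0.052 ])]), ('block_grip', [array([ 0.2364, -0.2313,  0.071 ]), array([ 0.7691, -0.2631,  0.071 ]), array([0.6284, 0.2432, 0.071 ])]), ('nail_tray', [array([0.7219, 0.005 , 0.    ])]), ('brush', [array([ 0.434 , -0.0018,  0.    ])]), ('brush_jar', [array([0.5009, 0.5307, 0.    ]), array([0.6443, 0.2465, 0.    ])]), ('ink_tin', [array([ 0.5426, -0.5483,  0.    ])])]
```

View pics/end.png

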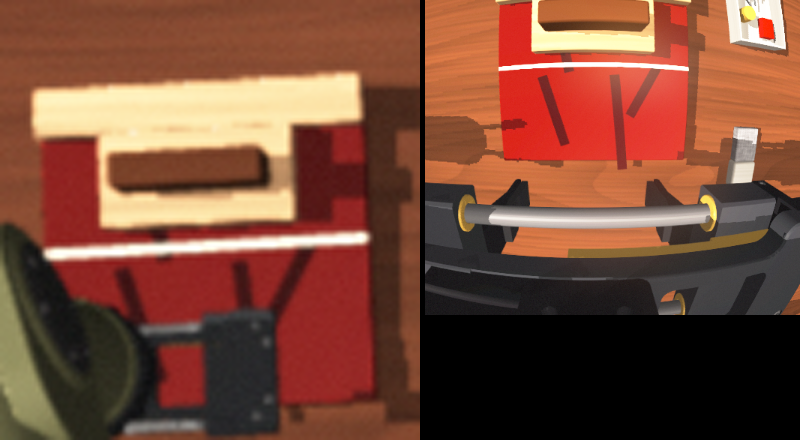

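The block is flush on the stop with its edge parallel to the white line (crop rows 228→220 against 254→238). It lies wholly on the board, the gripper is clear and the bystanders haven't moved. I'll let it settle and hand in.

```bash
python3 -m creep '0 0 0.02 0 0.087;0 0 0 0 0.087;0 0 0 0 0.087' && python3 -c "
from cell import ticket
print(ticket.sign_off())"
```

```text
time_s: 25.02
tool_pos: [0.4796, 0.2362, 0.1639]
tool_rot: [179.9, 0.1, 1.4]
force: [0.3, 0.0, -0.6]
grip_width: 0.087
grasp_force: 0.0
the job is handed in; nothing more can be done
None
```

I handed the job in at 25 s of the 64 s allowed: the vise jaw is fully open, the block sits flush against the stop and is let go, and the bystanders are where they were; sign-off returned no verdict.

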